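Load the slide case into the bench slide scanner

TASK

Load the clear case of microscope slides into the slide scanner: keep it level, set it down lengthwise on the white loading plate in front of the scan head, then slide it in under the head between the rails, against the spring plate, until the spring catch at the side snaps in behind it. Push gently once you feel the end stop, do not touch the scan head above with the case or the gripper, leave the other things on the table where they are, and let go of the case.

Things in the scene. Friction and masses are not known exactly. Their poses are not given: they have to be found in the camera images.
- slide_case: the clear rectangular case with a row of blue glass slides in it, 64 (its x) x 92 (its y, long) x 28 mm high, about 0.16 kg, loose; origin at the centre of its underside, z up. Both ends are alike. It can be gripped across the 64 mm.
- scanner: the white slide scanner, fixed; origin at the centre of its footprint on the table (z 0), x points into its bay, away from its open front, z up. Its flat loading plate is 12 mm above the table, y -62 to 62 mm, x -165 to +115 mm, bare in front of x = -110. Rear housing 132 mm high from x = 66 mm on. Pushing the case in with more than 25 to 30 N does damage.
- load_spot (a point): point on the plate, fixed, at scanner (-115, 0, 12) mm: a case centred here, long side along scanner x, lies clear in front of the catch's nose. Its inner end then stands in the mouth of two aluminium rails, 9 mm above the plate, 66 mm apart inside; they flare wider over their front 25 mm, which starts between scanner x = -110 and -92 mm.
- bay_mid (a point): point on the plate, fixed, at scanner (+5, 0, 12) mm. Rails, catch, spring plate and end stop sit on one clamped carriage, left anywhere in an 18 mm range along x, not reported: the catch holds the case with its centre between 9 mm short of and 9 mm beyond this point, so the depth must be felt.
- scan_head: the scan head, a fixed white block that overhangs the bay; its origin and axes are those of the scanner. It spans x = -5 to +70 mm, y = -56 to 56 mm; underside 46 mm and top 84 mm above the table, so the case passes beneath with 6 mm to spare. The latched case still sticks out 27 to 45 mm in front of it.
- catch (a joint): steel spring catch, a 42 mm lever beside the lane on the scanner's +y side, in front of the head, top 11 mm above the plate. Rad: 0 = sprung in, nose 7 mm into the lane; 0.09 to 0.18 = pushed outward by a case alongside. A case slides inward past its ramp; it snaps to 0 behind the case's rear face.
- bay_end (a point): point fixed at scanner (50, 0, 25) mm, deep in the bay; near it, on the carriage, a sprung steel plate faces the case. The case meets it 10 mm before the catch can snap in, and rubber end stops 3 mm after. Spring 2 N at first, 4 N at the catch; with friction the push takes some 8 to 16 N, the stop is a sharp rise. Let go too early, it pushes the case back out up to 10 mm.
- white_box: a closed white cardboard box, 57 x 89 x 31 mm, loose, not to be disturbed; origin at the centre of its underside
- bottle_100: a small glass bottle with a blue cap, 56 mm across, 99 mm high, loose, not to be disturbed; origin near the centre of its underside
- bead_cup: a clear plastic cup of yellow beads, 57 mm across, 61 mm high, loose, not to be disturbed; origin at the centre of its underside
- tape_blue: a roll of tape lying flat, 62 mm across, 25 mm high, loose, not to be disturbed; origin at the centre of its underside
- tall_vial: a slim capped sample vial standing upright, 28 mm across, 113 mm high, loose, not to be disturbed; origin at the centre of its underside

How it is judged:
By the outcome, as a careful person would: the job done as asked, in the order asked, and still so for the second after the job is handed in, with the robot touching nothing.
It also fails if it takes over 72 s, if anything falls off the work surface, if the arm or the gripper's body presses on something with over 40 N, if the wrist force passes 120 N, or if a joint passes its speed limit or range.

ROBOT

A 6-joint arm with a two-finger parallel gripper is mounted at the origin on a cart in front of the work surface, level with it; the furniture and walls round the work are solid. World frame = base frame: x ahead of the robot, y to its left, z up, the work surface at z = 0. Lengths are in m, angles in rad, forces in N, time in s.
With the tool pointing down it reaches from about 0.375 to 0.75 m from the base axis. Payload 9 kg.
Tool frame: the origin (TCP) lies on the mounting face of the last link; the fingertips stand 173 mm ahead of it and the grasp point (between the pads) lies 155 mm ahead of it; z points along the fingers, y is the direction in which the jaws open and shut (so a half turn about z gives the same grasp; the last joint's range is limited). The gripper opens to 85 mm and grips with 20 to 120 N. Pads are 22 mm wide; open, the fingers measure 114 mm over their backs; the gripper's body (76 mm by 85 mm) begins 54 mm behind the grasp point. The pads swing forward as they close: fully open they stand 13 mm farther back than shut.
Start: joints at [-1.548, 0.104, 0.097, 1.564, 0, 1.353], TCP at [0.143, -0.583, 0.405] pointing down, gripper open.
Joint ranges: [-2.99, 2.99], [-0.84, 1.86], [-1.1, 1.16], [-1.84, 2.11], [-1.51, 1.56], [-3.14, 3.14]. Speed limits (rad/s): [2.22, 2.22, 2.57, 3.14, 3.14, 3.14].

INTERFACE

Orientations are given as a unit quaternion [x, y, z, w].
In Python, from workcell import robot, cams, nets gives the robot as it stands.
- The arm moves only by the shell command python3 -m handwheel 'ROWS' [FORCE]. ROWS is JSON, a list that holds one entry, the list of rows, each a list of 7 numbers: the shift along the tool's x, y, z each as a share of 0.025 m, from -1 to 1, then the turn, a rotation vector about the tool's x, y, z each as a share of 4 degrees, from -1 to 1, then the closure, from 0 (fully open) to 1 (shut). A call has 1 to 5 rows; each row shifts and turns the commanded pose from where the row before left it, along the tool's axes as they then stand; what a row does not reach is not made up. A row lasts 1/10 s, in which the tool goes at most 50 mm and 8.59 degrees, less where a joint would pass 70% of its speed; a pose out of reach is approached as far as the arm can. A call with a number of a shift or a turn outside -1 to 1 is refused whole. A call with a gripper value outside its range is refused whole. The fingers move at their own pace and stop on an object; FORCE is the grip in N (left out, the last holds). Time passes only in rows, so rows that do not move let the fingers close. It gives the time, the measured TCP pose, the force and the opening at its end, in the units of the state.
- robot.get_state(): the state, without advancing time (a new reading comes with each control period).
- cams.read_camera(name): name is "scene" or "top" or "wrist"; returns a dict with "frame" (480x640x3 uint8, blue, green, red), "fx", "fy", "cx", "cy" (pixels), "R" (3x3) and "t" (3): a world point X has camera coordinates R X + t. Camera axes: x right, y down, z forward; pixel columns grow to the right and rows downward; lengths in m; the calibration is good to about 2 mm. A picture is of the moment at which its call begins. There is no depth.
- robot.finish_job(): hands the job in, once; it reports no verdict.
Trained networks look in a picture, given as the dict that the camera call returned (one of the last four; its "shot" number tells which), for a name from the list of things; names that differ only in an ending like _2 or _b are one class to them, and where a whole thing is asked for, a point or a joint stands for the part that bears it (a point fixed in the world has none). Each returns a list of dicts, best first, with "confidence" (0 to 1); they miss things now and then, are a little off and sometimes report something else, mostly with a low value. They report only what shows in the picture. A call takes as long as a camera call.
- nets.search_frame(picture, thing): "location" ([x, y, z] in m, in world coordinates, good to about 4 mm: the middle of the surface that is visible of it).
The state is a dict: "t": time; "joints": joint angles; "joint_velocities": joint speeds; "joint_torque": joint torques, N m; "eef_pos": TCP position; "tcp_rot": TCP orientation; "force": force on the tool from outside, world axes, zero at the start; "torque": the same for the moment, N m; "width": opening from 0.0 (shut) to 1.0 (fully open).
Only numpy, scipy, OpenCV 4.12 (cv2) and the standard library are available. Lean on these libraries where they do the work, as an engineer would, in place of code of your own. Each camera call takes 0.05 s, during which the arm holds its last target.

## Working session

There is one attempt and no reset: what is moved stays moved. The work goes in short steps, Python scripts to look and compute and a shell command to move; the robot and the scene stay as the last step left them, time stands still between calls to the robot, and variables do not carry over. Pictures are saved under pics/ and viewed, and the job is handed in when it is done.

```bash
ls; mkdir -p pics; cat > h.py <<'E'
import numpy as np, cv2
from workcell import robot, cams, nets
from scipy.spatial.transform import Rotation as Ro
def pix(c,X):
    p=np.array(c['R'])@np.array(X)+np.array(c['t']); return [c['fx']*p[0]/p[2]+c['cx'],c['fy']*p[1]/p[2]+c['cy']]
def ray(c,u,v,z):
    R=np.array(c['R']);t=np.array(c['t']);o=-R.T@t;d=R.T@np.array([(u-c['cx'])/c['fx'],(v-c['cy'])/c['fy'],1]);return o+d*(z-o[2])/d[2]
E
python3 - <<'E'
from h import *
s=robot.get_state();print(s)
for n in ['scene','top','wrist']:
    c=cams.read_camera(n);cv2.imwrite(f'pics/{n}0.png',c['frame'])
    for th in ['slide_case','scanner','scan_head','catch','white_box','bottle_100','bead_cup','tape_blue','tall_vial']:
        r=nets.search_frame(c,th)
        print(n,th,[(np.round(q['location'],3).tolist(),round(q['confidence'],2)) for q in r[:2]])
print(robot.get_state()['t'])
E
```

```text
pics
{'t': 0.0, 'joints': array([-1.54769992e+00,  1.04704121e-01,  9.64419912e-02,  1.56392325e+00,
        1.00631642e-05,  1.35312350e+00]), 'joint_velocities': array([-0.00058343,  0.00045473, -0.00030257,  0.00112745,  0.00016918,
       -0.00030391]), 'joint_torque': array([-3.35372584e-03, -5.56926191e+01,  5.03655696e+01,  1.68533163e-02,
       -3.75709315e-04,  3.35888876e-05]), 'eef_pos': array([ 0.14309344, -0.58256538,  0.40390434]), 'tcp_rot': array([ 9.92762280e-01,  1.20094015e-01,  7.24702989e-05, -6.90751584e-04]), 'force': array([-0.12722992, -0.29053481,  0.40784127]), 'torque': array([0.02441961, 0.02267616, 0.01363321]), 'width': 1.0019650239488376}
scene slide_case [([0.479, 0.425, 0.03], 0.85)]
scene scanner [([0.634, 0.292, 0.024], 0.73)]
scene scan_head [([0.645, 0.294, 0.083], 0.72)]
scene catch [([0.565, 0.323, 0.023], 0.6)]
scene white_box [([0.45, 0.046, 0.033], 0.75), ([0.706, 0.434, 0.054], 0.24)]
scene bottle_100 [([0.601, 0.457, 0.066], 0.62)]
scene bead_cup [([0.708, 0.435, 0.051], 0.6)]
scene tape_blue [([0.608, 0.067, 0.022], 0.61), ([0.48, 0.426, 0.031], 0.6)]
scene tall_vial [([0.675, 0.111, 0.065], 0.59), ([0.451, 0.042, 0.032], 0.31)]
top slide_case [([0.486, 0.419, 0.026], 0.96)]
top scanner [([0.621, 0.277, 0.019], 0.85)]
top scan_head [([0.66, 0.281, 0.085], 0.66), ([0.623, 0.275, 0.018], 0.22)]
top catch [([0.572, 0.314, 0.02], 0.53)]
top white_box [([0.462, 0.037, 0.034], 0.56)]
top bottle_100 [([0.611, 0.44, 0.08], 0.59), ([0.624, 0.274, 0.022], 0.26)]
top bead_cup [([0.687, 0.434, 0.023], 0.62)]
top tape_blue [([0.62, 0.06, 0.026], 0.62), ([0.57, 0.315, 0.023], 0.43)]
top tall_vial [([0.676, 0.107, 0.101], 0.83)]
wrist slide_case []
wrist scanner []
wrist scan_head []
wrist catch []
wrist white_box []
wrist bottle_100 []
wrist bead_cup []
wrist tape_blue []
wrist tall_vial []
1.5
```

View pics/top0.png

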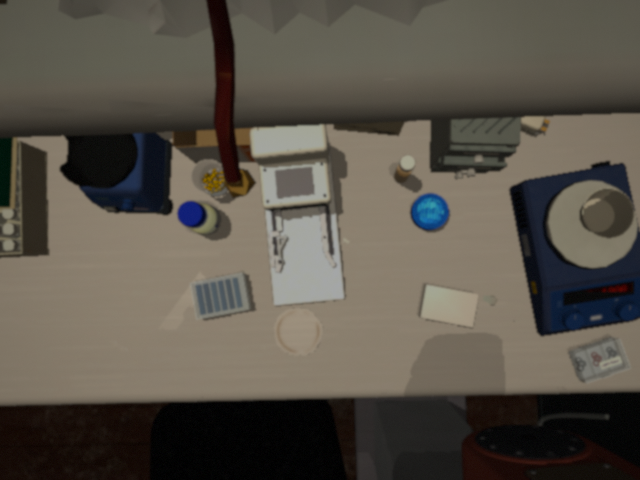

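View pics/scene0.png

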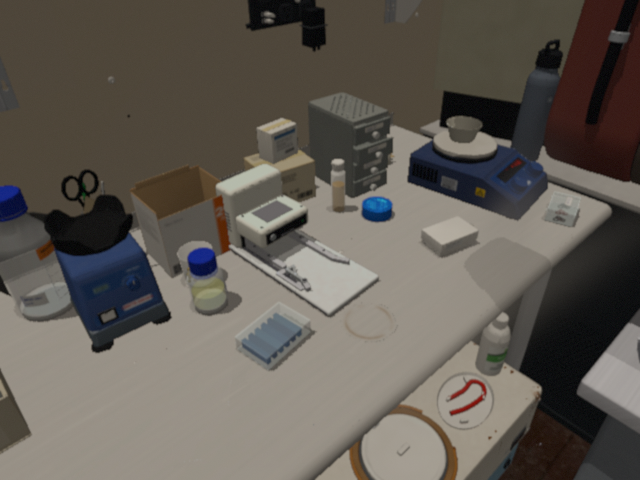

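```bash
python3 - <<'E'
from h import *
a=cv2.imread('pics/top0.png')[110:320,180:360];cv2.imwrite('pics/topz.png',cv2.resize(np.clip(a*1.3,0,255).astype('uint8'),None,fx=2.85*1.0,fy=2.85,interpolation=cv2.INTER_CUBIC))
a=cv2.imread('pics/scene0.png')[160:370,170:390];cv2.imwrite('pics/scz.png',cv2.resize(np.clip(a*1.3,0,255).astype('uint8'),None,fx=2.8,fy=2.8,interpolation=cv2.INTER_CUBIC))
E
```

```text
(no output)
```

View pics/topz.png

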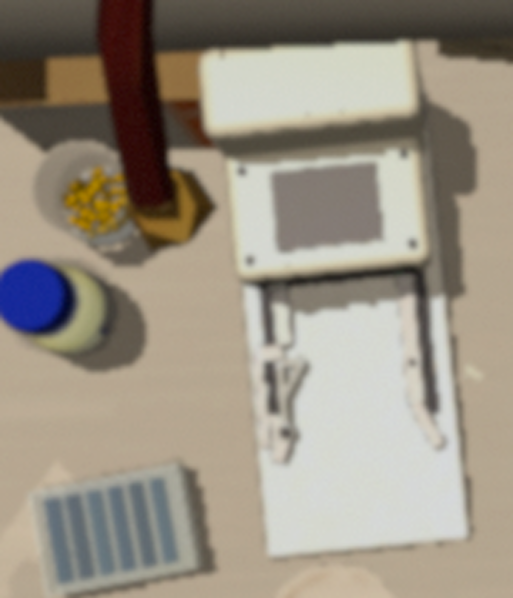

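View pics/scz.png

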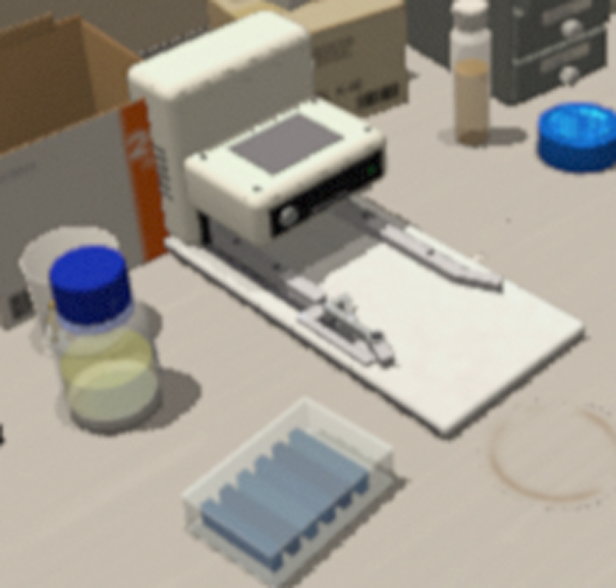

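```bash
cat >> h.py <<'E'
def scpose(sx,sy,th,p):
    c,s=np.cos(th),np.sin(th); p=np.array(p,float); return np.array([sx+c*p[0]-s*p[1], sy+s*p[0]+c*p[1], p[2]])
E
python3 - <<'E'
from h import *
from scipy.optimize import least_squares
ct=cams.read_camera('top');cs=cams.read_camera('scene')
T=lambda x,y:(180+x/2.8500,110+y/2.85)
S=lambda x,y:(170+x/2.8,160+y/2.8)
print('f',ct['fx'],cs['fx'])
# scanner
pts=[(ct,T(270,557),(-.165,.062,.012)),(ct,T(467,538),(-.165,-.062,.012)),
(ct,T(239,280),(-.005,.056,.084)),(ct,T(428,263),(-.005,-.056,.084)),
(cs,S(447,432),(-.165,.062,.012)),(cs,S(582,328),(-.165,-.062,.012)),
(cs,S(168,240),(.115-.0,.062,.012))]
def f(q,pts): return np.concatenate([np.array(pix(c,scpose(*q,m)))-u for c,u,m in pts])
for P in (pts[:4],pts[4:6],pts[:6],pts):
    r=least_squares(f,[.65,.28,.1],args=(P,));print('scanner',r.x.round(4),r.fun.round(1))
    q=r.x
print('load',scpose(*q,(-.115,0,.012)))
h=.046;w=.032
cp=[(ct,T(35,490),(w,h,.028)),(ct,T(180,460),(w,-h,.028)),(ct,T(200,570),(-w,-h,.028)),(ct,T(55,596),(-w,h,.028)),
(cs,S(305,400),(w,-h,.028)),(cs,S(393,458),(-w,-h,.028)),(cs,S(183,497),(w,h,.028))]
for P in (cp[:4],cp[4:],cp):
    r=least_squares(f,[.48,.42,.1],args=(P,));print('case',r.x.round(4),r.fun.round(1))
E
```

```text
f 510.20914833387945 482.4790061118794
scanner [0.6344 0.2797 0.0676] [-1.3  0.5  1.1  0.3 -1.6  0.1  1.7 -0.9]
scanner [0.6336 0.2855 0.0921] [-0.5  0.8  0.6 -1.1]
scanner [0.6344 0.2802 0.0678] [-1.6  0.5  0.9  0.4 -1.8  0.2  1.4 -0.9 -0.8 -0.2  1.6 -1.2]
scanner [0.6328 0.2778 0.0537] [-1.5  1.   1.   1.8 -0.4  0.6  3.   0.5 -0.5  0.1  2.8 -0.5 -7.4 -5.2]
load [0.51799735 0.27158317 0.012     ]
case [0.4864 0.4171 0.1631] [-0.8  0.3  1.   0.5  0.9 -1.  -1.2  0.1]
case [0.4842 0.4223 0.132 ] [ 0.9  0.4  0.6 -1.1 -1.4  0.5]
case [0.4858 0.4191 0.1567] [-1.8  0.5  0.   1.1 -0.4 -0.4 -2.5  0.4  1.  -1.2  1.3 -3.4 -0.1 -0.5]
```

```bash
A='1,0,0,0,0,-1,0'
python3 -m handwheel '[[[1,0,0,0,0,-1,0],[1,0,0,0,0,-1,0],[1,0,0,0,0,-1,0],[1,0,0,0,0,-1,0],[1,0,0,0,0,-1,0]]]'
python3 -m handwheel '[[[1,0,0,0,0,-1,0],[1,0,0,0,0,-1,0],[1,0,0,0,0,-1,0],[1,0,0,0,0,-1,0],[1,0,0,0,0,-1,0]]]'
python3 -m handwheel '[[[1,0,0,0,0,-1,0],[1,0,0,0,0,-1,0],[1,0,0,0,0,-1,0],[1,0,0,0,0,-1,0],[1,0,0,0,0,-1,0]]]'
python3 -m handwheel '[[[1,0,0,0,0,-1,0],[1,0,0,0,0,-1,0],[1,0,0,0,0,-1,0],[1,0,0,0,0,-1,0],[1,0,0,0,0,-1,0]]]'
```

```text
t: 2.1
eef_pos: [0.2595, -0.5361, 0.4046]
tcp_rot: [0.956, 0.292, -0.0, 0.0]
force: [-0.2, 0.3, 0.3]
width: 0.998
t: 2.6
eef_pos: [0.3521, -0.4529, 0.4047]
tcp_rot: [0.891, 0.454, 0.0, 0.0]
force: [-0.3, 0.0, 0.2]
width: 1.002
t: 3.1
eef_pos: [0.4105, -0.343, 0.4047]
tcp_rot: [0.799, 0.602, -0.0, 0.0]
force: [0.3, 0.0, 0.6]
width: 1.0
t: 3.6
eef_pos: [0.4279, -0.2198, 0.4047]
tcp_rot: [0.682, 0.731, -0.0, 0.0]
force: [0.3, 0.1, -0.2]
width: 0.997
```

```bash
python3 -m handwheel '[[[1,0.22,0,0,0,-1,0],[1,0.22,0,0,0,0,0],[1,0.22,0,0,0,0,0],[1,0.22,0,0,0,0,0],[1,0.22,0,0,0,0,0]]]'
python3 -m handwheel '[[[1,0.22,0,0,0,0,0],[1,0.22,0,0,0,0,0],[1,0.22,0,0,0,0,0],[1,0.22,0,0,0,0,0],[1,0.22,0,0,0,0,0]]]'
python3 -m handwheel '[[[1,0.22,0,0,0,0,0],[1,0.22,0,0,0,0,0],[1,0.22,0,0,0,0,0],[1,0.22,0,0,0,0,0],[1,0.22,0,0,0,0,0]]]'
python3 -m handwheel '[[[1,0.22,0,0,0,0,0],[1,0.22,0,0,0,0,0],[1,0.22,0,0,0,0,0],[1,0.22,0,0,0,0,0],[0,0,0,0,0,0,0]]]'
python3 - <<'E'
from h import *
c=cams.read_camera('wrist');cv2.imwrite('pics/w1.png',c['frame'])
import pickle;pickle.dump(c,open('w1.pkl','wb'))
for th in ['slide_case','scanner','catch']:
    r=nets.search_frame(c,th);print(th,[(np.round(q['location'],3).tolist(),round(q['confidence'],2)) for q in r[:2]])
print(robot.get_state()['eef_pos'],-np.array(c['R']).T@c['t'])
E
```

```text
t: 4.1
eef_pos: [0.4399, -0.0925, 0.4048]
tcp_rot: [0.657, 0.753, 0.0, 0.0]
force: [-0.3, 1.7, 0.9]
width: 0.998
t: 4.6
eef_pos: [0.4502, 0.0351, 0.4048]
tcp_rot: [0.657, 0.754, 0.0, 0.0]
force: [0.4, -0.2, -0.3]
width: 1.0
t: 5.1
eef_pos: [0.4604, 0.1628, 0.4048]
tcp_rot: [0.657, 0.754, 0.0, 0.0]
force: [1.4, -1.8, 0.4]
width: 1.002
t: 5.6
eef_pos: [0.4685, 0.2659, 0.4044]
tcp_rot: [0.656, 0.754, 0.0, -0.0]
force: [-0.2, 0.1, 1.2]
width: 0.999
slide_case [([0.488, 0.414, 0.03], 0.6)]
scanner [([0.63, 0.284, 0.021], 0.65)]
catch [([0.57, 0.316, 0.024], 0.77)]
[0.46875288 0.26321408 0.40466945] [0.45773527 0.3468011  0.3731229 ]
```

View pics/w1.png

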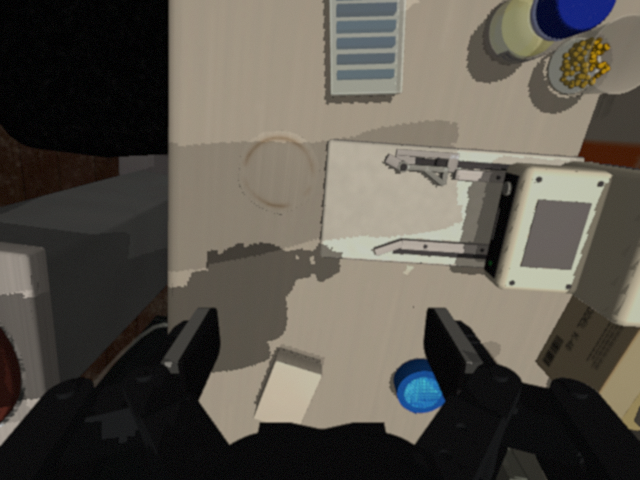

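```bash
python3 - <<'E'
from h import *
a=cv2.imread('pics/w1.png')
def z(n,x0,x1,y0,y1,f): cv2.imwrite(n,cv2.resize(a[y0:y1,x0:x1],None,fx=f,fy=f,interpolation=cv2.INTER_CUBIC))
z('pics/w1a.png',310,510,130,270,4); z('pics/w1b.png',315,415,0,110,5)
E
```

```text
(no output)
```

View pics/w1a.png

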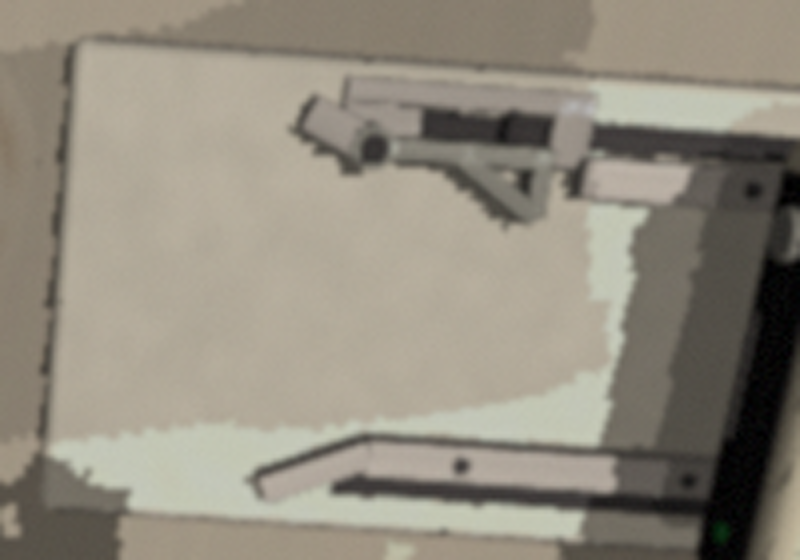

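View pics/w1b.png

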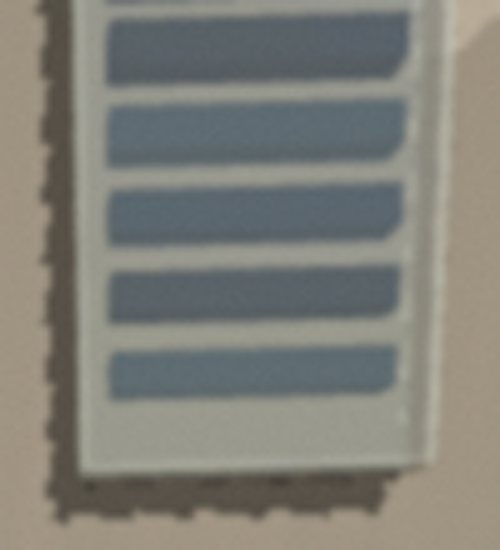

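```bash
python3 - <<'E'
from h import *
import pickle
c=pickle.load(open('w1.pkl','rb'))
W=lambda x,y:(310+x/4,130+y/4)
for n,p,z in [('FL',(80,38),.012),('FR',(43,507),.012),('Lfar',(800,88),.012),('Rfar',(560,545),.012),('Rknee',(368,434),.021),('Rrailfar',(715,455),.021),('Rtip',(253,472),.021),('Lrail',(590,203),.021),('Lrailfar',(775,210),.021),('Ltip',(298,128),.021),('nose',(530,218),.023)]:
    print(n,ray(c,*W(*p),z).round(4))
P=lambda p,z:ray(c,*W(*p),z)
FL,FR,LF,RF=P((80,38),.012),P((43,507),.012),P((800,88),.012),P((560,545),.012)
print('width',np.hypot(*(FL-FR)[:2]))
for a,b in [(FL,LF),(FR,RF),(P((368,434),.021),P((715,455),.021)),(P((590,203),.021),P((775,210),.021))]: d=b-a;print('yaw',np.arctan2(d[1],d[0]))
d=FL-FR;print('yaw front',np.arctan2(-d[0],d[1]))
th=.075; m=(FL+FR)/2
for th in (.07,.08): print(scpose(m[0],m[1],th,(.165,0,0)),'load',scpose(m[0],m[1],th,(.05,0,0)))
B=lambda x,y:(315+x/5,y/5)
print('case left edge yaw',[ray(c,*B(*p),.0)[:2] for p in((75,100),(80,468),(410,465))])
print('case top ',[ray(c,*B(*p),.028)[:2] for p in((75,100),(80,468),(432,465),(455,0))])
E
```

```text
FL [0.4684 0.3317 0.012 ]
FR [0.4762 0.2093 0.012 ]
Lfar [0.6459 0.3444 0.012 ]
Rfar [0.6177 0.2177 0.012 ]
Rknee [0.5565 0.2444 0.021 ]
Rrailfar [0.6474 0.2512 0.021 ]
Rtip [0.5289 0.23   0.021 ]
Lrail [0.5983 0.3106 0.021 ]
Lrailfar [0.644  0.3152 0.021 ]
Ltip [0.5235 0.3186 0.021 ]
nose [0.5838 0.3052 0.023 ]
width 0.12270497694556366
yaw 0.0711494769824211
yaw 0.05930516845281283
yaw 0.0745334170855018
yaw 0.10030392216831048
yaw front 0.06376776152906605
[0.63692209 0.2820435  0.        ] load [0.52220373 0.27400007 0.        ]
[0.63679846 0.28368886 0.        ] load [0.52216626 0.27449867 0.        ]
case left edge yaw [array([0.45348958, 0.43553104]), array([0.46351055, 0.3738278 ]), array([0.52682208, 0.38316581])]
case top  [array([0.45380819, 0.42887255]), array([0.46307716, 0.37179966]), array([0.52554686, 0.38097985]), array([0.51445542, 0.45203671])]
```

```bash
python3 -m handwheel '[[[1,0.2,1,0,0,0,0],[1,0.2,1,0,0,0,0],[0,0.2,1,0,0,0,0],[0,0,1,0,0,0,0],[0,0,0,0,0,0,0]]]'
python3 - <<'E'
from h import *
import pickle
c=cams.read_camera('wrist');cv2.imwrite('pics/w2.png',c['frame'])
pickle.dump(c,open('w2.pkl','wb'))
print(robot.get_state()['eef_pos'],-np.array(c['R']).T@c['t'])
E
```

```text
t: 6.3
eef_pos: [0.4759, 0.3142, 0.3011]
tcp_rot: [0.658, 0.753, -0.003, -0.001]
force: [-1.1, -0.3, -1.4]
width: 0.999
[0.47638611 0.31435913 0.30350424] [0.4652142  0.39504903 0.2696116 ]
```

View pics/w2.png

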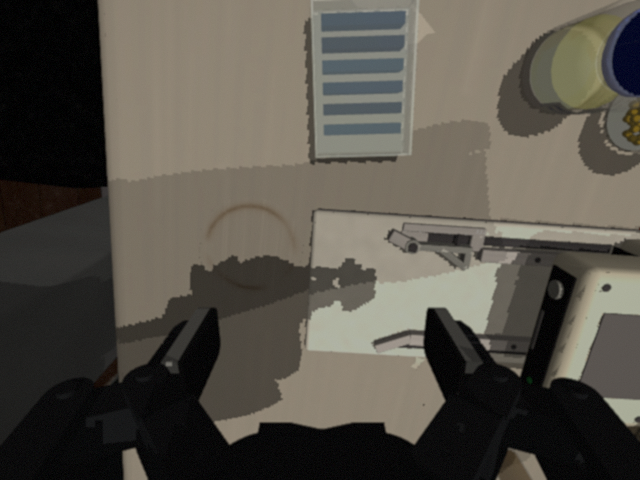

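```bash
python3 - <<'E'
from h import *
a=cv2.imread('pics/w2.png')
cv2.imwrite('pics/w2b.png',cv2.resize(a[0:170,295:435],None,fx=3.5,fy=3.5,interpolation=cv2.INTER_CUBIC))
E
```

```text
(no output)
```

View pics/w2b.png

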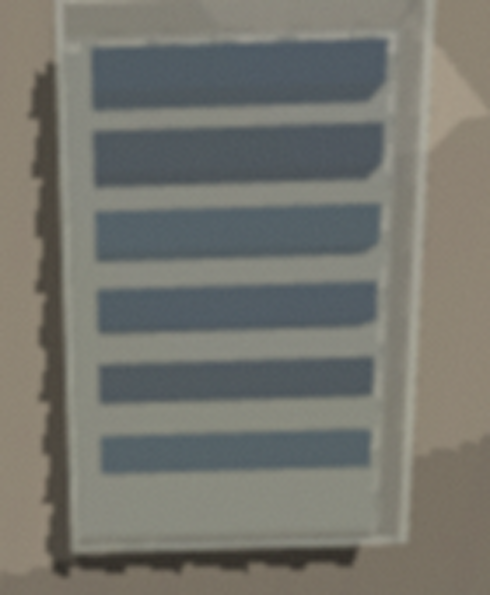

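```bash
python3 - <<'E'
from h import *
import pickle
from scipy.optimize import least_squares
c=pickle.load(open('w2.pkl','rb'))
W=lambda x,y:(295+x/3.5,y/3.5)
h=.046;w=.032
def go(l):
    P=[(W(*p),m) for p,m in l]
    f=lambda q:np.concatenate([np.array(pix(c,scpose(*q,m)))-u for u,m in P])
    r=least_squares(f,[.486,.42,.15]);print(r.x.round(4),r.fun.round(1))
go([((75,552),(-w,-h,0)),((395,38),(w,h,0)),((68,45),(-w,h,0)),((372,545),(w,-h,0))])
go([((405,540),(w,-h,.028)),((73,545),(-w,-h,.028))])
go([((75,552),(-w,-h,0)),((395,38),(w,h,0)),((68,45),(-w,h,0)),((372,545),(w,-h,0)),((405,540),(w,-h,.028)),((73,545),(-w,-h,.028))])
for m in [(-w,-h,0),(w,-h,0),(w,h,0),(-w,h,0),(-w,-h,.028),(w,-h,.028)]:
    u=pix(c,scpose(.487,.4195,.145,m));print(m,[(u[0]-295)*3.5,u[1]*3.5])
# scanner points
m=[ (312,209),(307,350)]
print([ray(c,*p,.012).round(4) for p in m])
E
```

```text
[0.4875 0.4198 0.1519] [-0.9 -1.1  2.   0.7 -2.1  0.8  1.  -0.6]
[0.4874 0.4229 0.1489] [ 1.   0.1 -1.   0. ]
[0.4875 0.4208 0.1528] [-0.8 -2.4  2.1 -1.1 -2.1 -0.9  1.2 -2.   0.7  3.1 -1.1  3.4]
(-0.032, -0.046, 0) [np.float64(67.48529994214505), np.float64(548.4169587875616)]
(0.032, -0.046, 0) [np.float64(371.06399640621976), np.float64(545.3157598271107)]
(0.032, 0.046, 0) [np.float64(400.40729512810856), np.float64(43.53538912931664)]
(-0.032, 0.046, 0) [np.float64(59.27021018966667), np.float64(48.121713454349816)]
(-0.032, -0.046, 0.028) [np.float64(63.93651848462025), np.float64(562.4040062318526)]
(0.032, -0.046, 0.028) [np.float64(401.5880958823737), np.float64(558.9851309974117)]
[array([0.4653, 0.3327, 0.012 ]), array([0.4765, 0.2106, 0.012 ])]
```

```bash
python3 -m handwheel '[[[0.97,0.2,0,0,0,-0.21,0],[0.97,0.2,0,0,0,0,0],[0.97,0.2,0.3,0,0,0,0],[0.97,0.2,0.5,0,0,0,0],[0.97,0.2,0.5,0,0,0,0]]]'
python3 -m handwheel '[[[0,0,1,0,0,0,0],[0,0,0.5,0,0,0,0],[0,0,0,0,0,0,0]]]'
python3 - <<'E'
from h import *
s=robot.get_state();print(s['eef_pos'],s['tcp_rot'])
c=cams.read_camera('wrist');cv2.imwrite('pics/w3.png',c['frame'])
q=s['tcp_rot'];print(2*np.arctan2(q[1],q[0]))
E
```

```text
t: 6.85
eef_pos: [0.4846, 0.4396, 0.2745]
tcp_rot: [0.652, 0.758, 0.002, 0.001]
force: [-0.3, -0.5, 0.3]
width: 0.997
t: 7.15
eef_pos: [0.4835, 0.4381, 0.2338]
tcp_rot: [0.652, 0.758, -0.001, -0.0]
force: [-0.4, -0.8, 0.0]
width: 0.999
[0.48348712 0.43807709 0.23378695] [ 6.52120928e-01  7.58114084e-01 -1.11939850e-03 -2.79825577e-04]
1.720834077371667
```

View pics/w3.png

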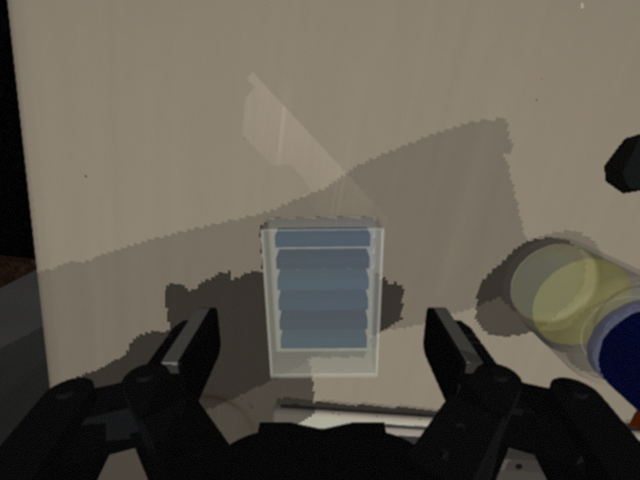

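```bash
python3 -m handwheel '[[[0,0.05,0.8,0,0,0,0],[0,0,0.8,0,0,0,0],[0,0,0.6,0,0,0,0],[0,0,0.26,0,0,0,0],[0,0,0,0,0,0,0]]]' 30
python3 -m handwheel '[[[0,0,0,0,0,0,1],[0,0,0,0,0,0,1],[0,0,0,0,0,0,1],[0,0,0,0,0,0,1],[0,0,0,0,0,0,1]]]' 30
python3 - <<'E'
from h import *
s=robot.get_state();print(s['eef_pos'],s['tcp_rot'],s['width'],s['force'])
c=cams.read_camera('wrist');cv2.imwrite('pics/w4.png',c['frame'])
E
```

```text
t: 7.7
eef_pos: [0.4849, 0.4387, 0.173]
tcp_rot: [0.652, 0.758, -0.0, -0.0]
force: [-0.4, 0.1, 0.4]
width: 1.005
t: 8.2
eef_pos: [0.4854, 0.4394, 0.1746]
tcp_rot: [0.652, 0.758, 0.001, 0.0]
force: [-1.6, -0.1, 6.3]
width: 0.749
[0.48542238 0.43937289 0.17460893] [6.51856576e-01 7.58341653e-01 9.05774908e-04 3.48156397e-04] 0.7486424023493072 [-1.60438984 -0.11561041  6.3266307 ]
```

View pics/w4.png

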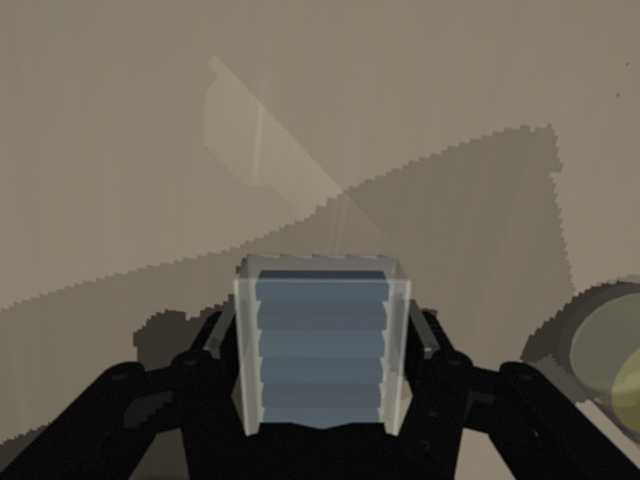

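```bash
python3 -m handwheel '[[[0,0,-0.2,0,0,0,1],[0,0,-0.6,0,0,0,1],[0,0,-1,0,0,-0.5,1],[0,0,-1,0,0,-1,1],[0,0,-1,0,0,-1,1]]]'
python3 -m handwheel '[[[0,0,-0.8,0,0,-1,1],[0,0,0,0,0,-1,1],[0,0,0,0,0,-1,1],[0,0,0,0,0,-1,1],[0,0,0,0,0,-1,1]]]'
python3 -m handwheel '[[[0,0,0,0,0,-1,1],[0,0,0,0,0,-1,1],[0,0,0,0,0,-1,1],[0,0,0,0,0,-1,1],[0,0,0,0,0,-1,1]]]'
python3 -m handwheel '[[[0,0,0,0,0,-1,1],[0,0,0,0,0,-1,1],[0,0,0,0,0,-1,1],[0,0,0,0,0,-1,1],[0,0,0,0,0,-1,1]]]'
python3 -m handwheel '[[[0,0,0,0,0,-1,1],[0,0,0,0,0,-1,1],[0,0,0,0,0,-1,1],[0,0,0,0,0,-0.85,1],[0,0,0,0,0,0,1]]]'
python3 - <<'E'
from h import *
s=robot.get_state();print(s['eef_pos'],s['tcp_rot'],s['width'],s['force'])
q=s['tcp_rot'];print(2*np.arctan2(q[1],q[0]))
E
```

```text
t: 8.75
eef_pos: [0.4848, 0.439, 0.2702]
tcp_rot: [0.582, 0.813, 0.0, 0.0]
force: [0.3, -1.1, -0.9]
width: 0.75
t: 9.25
eef_pos: [0.4849, 0.4391, 0.2893]
tcp_rot: [0.432, 0.902, 0.0, 0.0]
force: [1.1, -0.4, -2.4]
width: 0.745
t: 9.75
eef_pos: [0.4849, 0.4391, 0.2893]
tcp_rot: [0.269, 0.963, 0.0, 0.0]
force: [0.6, -0.7, -1.5]
width: 0.749
t: 10.25
eef_pos: [0.4849, 0.4391, 0.2893]
tcp_rot: [0.098, 0.995, 0.0, 0.0]
force: [-0.2, 0.3, -1.5]
width: 0.748
t: 10.75
eef_pos: [0.4849, 0.4391, 0.2891]
tcp_rot: [-0.036, 0.999, 0.0, 0.0]
force: [0.4, 0.0, -1.6]
width: 0.747
[0.48490266 0.43909205 0.28914228] [-3.56562829e-02  9.99364073e-01  9.89558083e-05  2.62705995e-04] 0.7473216620655758 [ 0.38551999  0.01974979 -1.57947261]
3.212920341733587
```

```bash
python3 -m handwheel '[[[0,-0.5,0,0,0,0,1],[-0.03,-1,0,0,0,0,1],[-0.03,-1,0,0,0,0,1],[-0.03,-1,0,0,0,0,1],[-0.03,-1,0,0,0,0,1]]]'
python3 -m handwheel '[[[0,-1,0.5,0,0,0,1],[-0.01,-0.8,1,0,0,0,1],[0,-0.38,0.5,0,0,0,1],[0,0,0,0,0,0,1]]]'
python3 - <<'E'
from h import *
import pickle
s=robot.get_state();print(s['eef_pos'],s['tcp_rot'],s['width'],s['force'])
for n in ['wrist','scene','top']:
    c=cams.read_camera(n);cv2.imwrite(f'pics/{n}5.png',c['frame']);pickle.dump(c,open(n+'5.pkl','wb'))
E
```

```text
t: 11.25
eef_pos: [0.4957, 0.3254, 0.2885]
tcp_rot: [-0.034, 0.999, -0.0, 0.0]
force: [-0.0, 0.2, -1.5]
width: 0.751
t: 11.65
eef_pos: [0.4991, 0.2713, 0.2363]
tcp_rot: [-0.034, 0.999, -0.0, -0.002]
force: [-0.2, 0.3, -1.3]
width: 0.746
[0.49914541 0.27127466 0.23633471] [-3.39293231e-02  9.99422687e-01 -4.99753217e-04 -1.68660885e-03] 0.7455179770173584 [-0.22978527  0.29838336 -1.34004691]
```

View pics/wrist5.png

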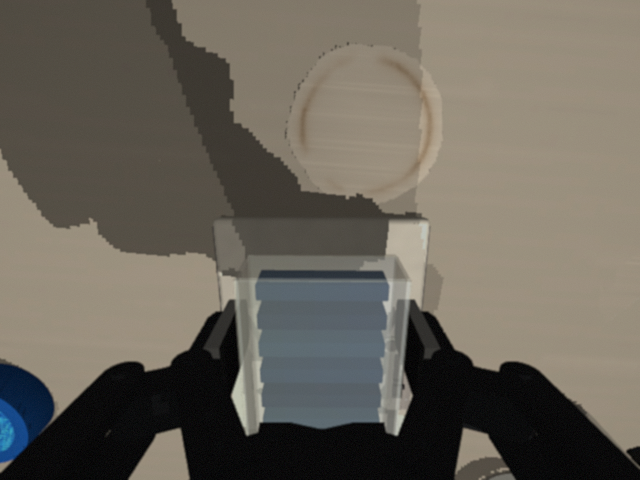

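View pics/scene5.png

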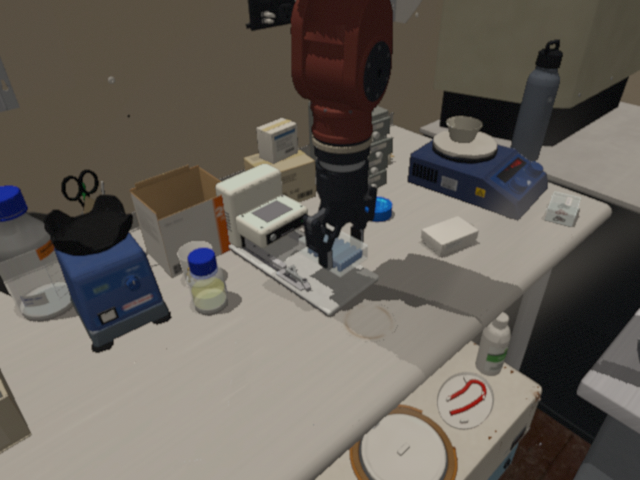

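```bash
python3 - <<'E'
from h import *
import pickle
c=pickle.load(open('wrist5.pkl','rb'))
a,b=ray(c,216,217,.012),ray(c,428.5,218,.012);print(a,b,np.hypot(*(a-b)[:2]),(a+b)/2,'yaw',np.arctan2(-(b-a)[0],(b-a)[1]))
m=(a+b)/2
th=.069
for x in(-.118,-.137):print(x,scpose(m[0],m[1],th,(x+.165,0,.0)))
s=robot.get_state();print(s['eef_pos'],s['tcp_rot'],2*np.arctan2(s['tcp_rot'][1],s['tcp_rot'][0]))
im=c['frame'];cv2.imwrite('pics/w5z.png',cv2.resize(im[190:300,200:445],None,fx=3.2,fy=3.2,interpolation=cv2.INTER_CUBIC))
E
```

```text
[0.47276442 0.21119143 0.012     ] [0.46537148 0.32966649 0.012     ] 0.11870549969453036 [0.46906795 0.27042896 0.012     ] yaw 0.06232000943501371
-0.118 [0.51595611 0.27366939 0.        ]
-0.137 [0.49700132 0.27235943 0.        ]
[0.50018303 0.27333615 0.2392948 ] [-3.52590699e-02  9.99377977e-01  2.40105973e-04  6.32695356e-04] 3.212125429198343
```

View pics/w5z.png

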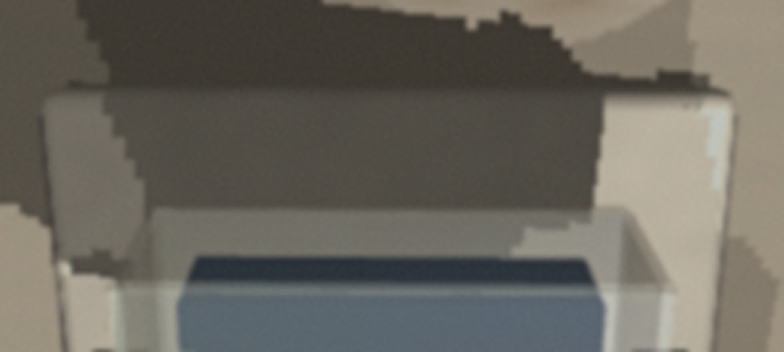

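```bash
python3 -m handwheel '[[[0,0,0.8,0,0,0,1],[0,0,0.6,0,0,0,1],[0,0,0.3,0,0,0,1],[0,0,0.2,0,0,0,1],[0,0,0,0,0,0,1]]]'
python3 -m handwheel '[[[0,0,0.08,0,0,0,1],[0,0,0.06,0,0,0,1],[0,0,0,0,0,0,1]]]'
python3 - <<'E'
from h import *
s=robot.get_state();print(s['eef_pos'],s['tcp_rot'],s['width'],s['force'])
for n in ['wrist','scene']:
    c=cams.read_camera(n);cv2.imwrite(f'pics/{n}6.png',c['frame'])
a=cv2.imread('pics/scene6.png')[170:340,220:420];cv2.imwrite('pics/sc6z.png',cv2.resize(a,None,fx=3.5,fy=3.5,interpolation=cv2.INTER_CUBIC))
E
```

```text
t: 12.3
eef_pos: [0.4997, 0.2728, 0.1902]
tcp_rot: [-0.035, 0.999, -0.0, -0.0]
force: [-0.6, 0.3, -2.1]
width: 0.748
t: 12.6
eef_pos: [0.5, 0.2727, 0.1873]
tcp_rot: [-0.035, 0.999, -0.0, 0.0]
force: [-0.4, 0.1, -1.7]
width: 0.748
[0.5000269  0.2727135  0.18733581] [-3.51942316e-02  9.99380478e-01 -1.91931559e-05  1.59864379e-04] 0.7482834357896907 [-0.37939969  0.12453389 -1.74201458]
```

View pics/sc6z.png

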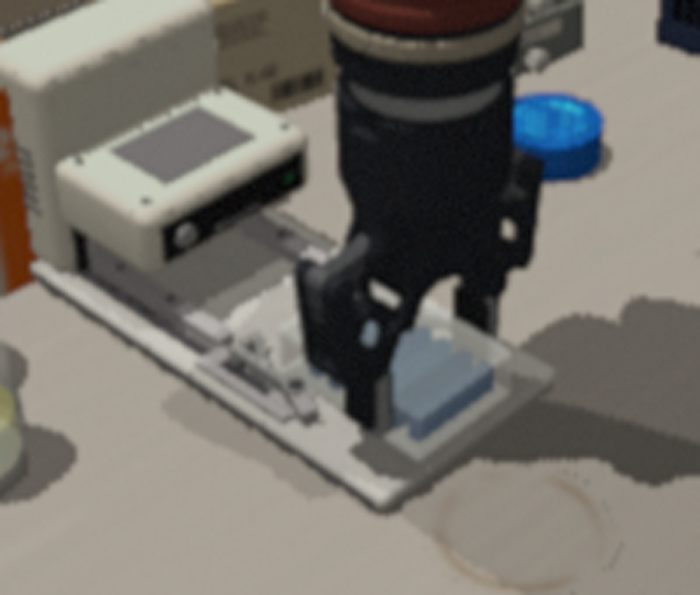

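View pics/wrist6.png

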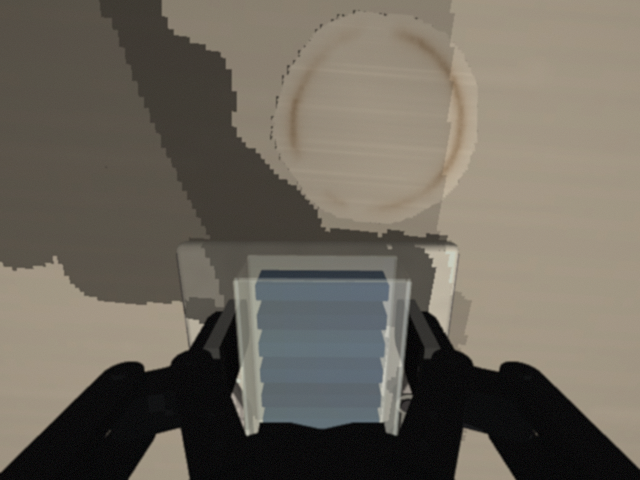

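```bash
python3 -m handwheel '[[[0,-0.04,0.04,0,0,0,1],[0,0,0.03,0,0,0,1],[0,0,0,0,0,0,1]]]'
python3 -m handwheel '[[[0,0,0.03,0,0,0,1],[0,0,0,0,0,0,1]]]'
```

```text
t: 13.0
eef_pos: [0.5002, 0.2718, 0.1866]
tcp_rot: [-0.035, 0.999, 0.0, 0.0]
force: [-4.3, -1.6, 7.5]
width: 0.747
t: 13.2
eef_pos: [0.5002, 0.2718, 0.1866]
tcp_rot: [-0.035, 0.999, 0.0, 0.0]
force: [-6.9, -1.5, 15.6]
width: 0.749
```

```bash
python3 -m handwheel '[[[0,0,-0.04,0,0,0,1],[0,0,0,0,0,0,0.1],[0,0,0,0,0,0,0],[0,0,0,0,0,0,0],[0,0,0,0,0,0,0]]]'
python3 -m handwheel '[[[0,0,-1,0,0,0,0],[0,0,-1,0,0,0,0],[0.5,0,-1,0,0,0,0],[1,0,-0.4,0,0,0,0],[0,0,0,0,0,0,0]]]'
python3 - <<'E'
from h import *
import pickle
s=robot.get_state();print(s['eef_pos'],s['tcp_rot'],s['width'],s['force'])
for n in ['wrist','scene']:
    c=cams.read_camera(n);cv2.imwrite(f'pics/{n}7.png',c['frame']);pickle.dump(c,open(n+'7.pkl','wb'))
a=cv2.imread('pics/scene7.png')[170:340,220:420];cv2.imwrite('pics/sc7z.png',cv2.resize(a,None,fx=3.5,fy=3.5,interpolation=cv2.INTER_CUBIC))
E
```

```text
t: 13.7
eef_pos: [0.5, 0.2717, 0.1855]
tcp_rot: [-0.035, 0.999, -0.0, -0.0]
force: [0.3, 0.3, 1.5]
width: 1.003
t: 14.2
eef_pos: [0.4615, 0.2694, 0.2725]
tcp_rot: [-0.036, 0.999, 0.0, 0.001]
force: [0.4, 0.0, -0.9]
width: 0.999
[0.46148063 0.26937013 0.27250857] [-3.56411684e-02  9.99364268e-01  2.53885912e-04  8.38239281e-04] 0.9986492393844928 [ 0.43743586  0.0406595  -0.88408775]
```

View pics/sc7z.png

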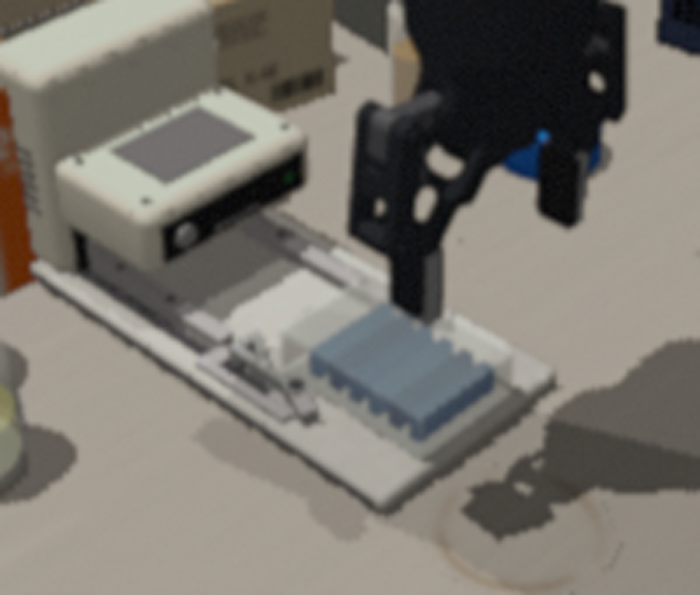

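View pics/wrist7.png

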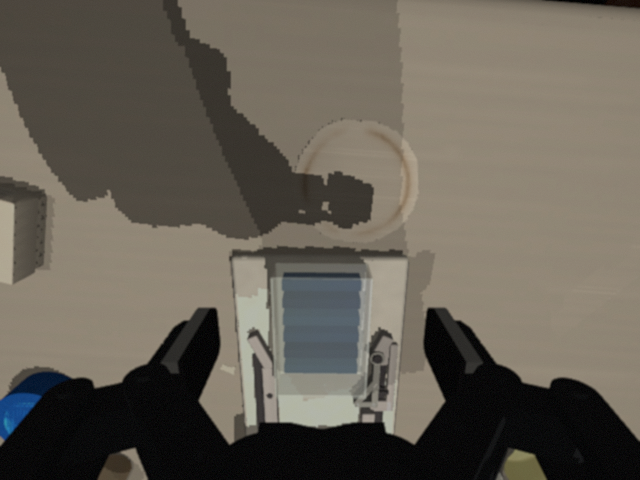

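```bash
python3 -m handwheel '[[[0.66,0,0,0,0,0,1],[0,0,0.5,0,0,0,1],[0,0,0.5,0,0,0,1],[0,0,0,0,0,0,1],[0,0,0,0,0,0,1]]]'
python3 -m handwheel '[[[0,0,0.8,0,0,0,1],[0,0,0.7,0,0,0,1],[0,0,0.44,0,0,0,1],[0,0,0,0,0,0,1],[0,0,0,0,0,0,1]]]'
python3 - <<'E'
from h import *
import pickle
s=robot.get_state();print(s['eef_pos'],s['tcp_rot'],s['width'],s['force'])
for n in ['wrist','scene']:
    c=cams.read_camera(n);cv2.imwrite(f'pics/{n}8.png',c['frame']);pickle.dump(c,open(n+'8.pkl','wb'))
a=cv2.imread('pics/scene8.png')[170:340,220:420];cv2.imwrite('pics/sc8z.png',cv2.resize(a,None,fx=3.5,fy=3.5,interpolation=cv2.INTER_CUBIC))
E
```

```text
t: 14.8
eef_pos: [0.4463, 0.2677, 0.2446]
tcp_rot: [-0.035, 0.999, -0.0, -0.001]
force: [-0.8, -0.3, 0.3]
width: 0.143
t: 15.3
eef_pos: [0.4464, 0.268, 0.1977]
tcp_rot: [-0.035, 0.999, 0.0, 0.0]
force: [0.3, 0.3, 0.2]
width: -0.005
[0.44642027 0.26796267 0.19766832] [-3.51997922e-02  9.99380280e-01  5.61736948e-07  1.72069592e-04] -0.0050349627567727396 [0.33942692 0.25207268 0.21294914]
```

View pics/sc8z.png

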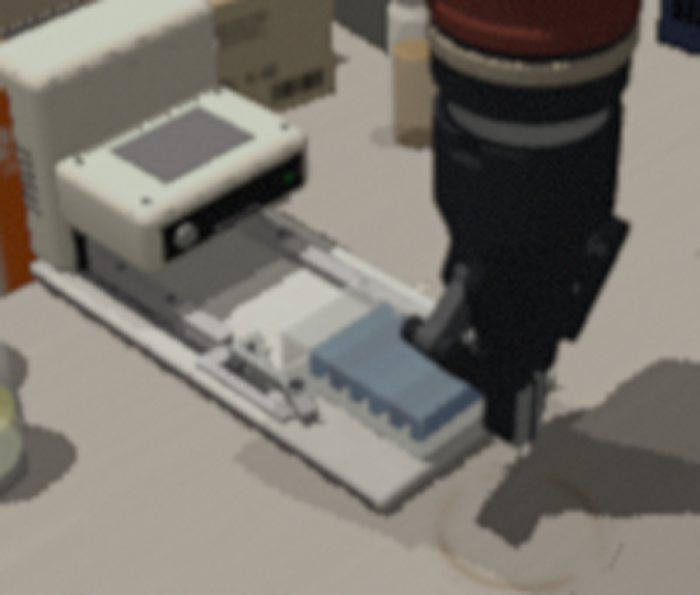

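View pics/wrist8.png

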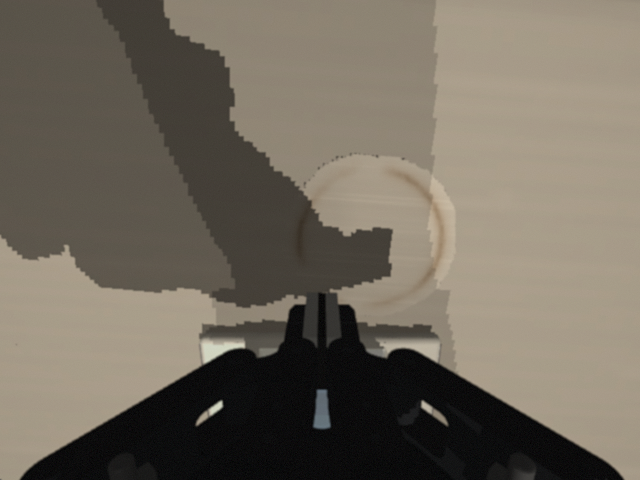

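```bash
python3 -m handwheel '[[[-0.4,0,0,0,0,0,1],[-0.3,0,0,0,0,0,1],[-0.3,0,0,0,0,0,1],[-0.3,0,0,0,0,0,1],[-0.3,0,0,0,0,0,1]]]'
python3 -m handwheel '[[[-0.3,0,0,0,0,0,1],[-0.3,0,0,0,0,0,1],[-0.3,0,0,0,0,0,1]]]'
python3 -m handwheel '[[[-0.3,0,0,0,0,0,1],[-0.3,0,0,0,0,0,1],[0,0,0,0,0,0,1]]]'
python3 - <<'E'
from h import *
import pickle
s=robot.get_state();print(s['eef_pos'],s['tcp_rot'],s['width'],s['force'])
for n in ['scene']:
    c=cams.read_camera(n);cv2.imwrite(f'pics/{n}9.png',c['frame']);pickle.dump(c,open(n+'9.pkl','wb'))
a=cv2.imread('pics/scene9.png')[170:340,220:420];cv2.imwrite('pics/sc9z.png',cv2.resize(a,None,fx=3.5,fy=3.5,interpolation=cv2.INTER_CUBIC))
E
```

```text
t: 15.9
eef_pos: [0.4865, 0.2707, 0.197]
tcp_rot: [-0.035, 0.999, -0.0, -0.0]
force: [-3.9, -1.2, 2.9]
width: -0.001
t: 16.2
eef_pos: [0.5091, 0.2723, 0.197]
tcp_rot: [-0.035, 0.999, -0.0, -0.0]
force: [-2.6, -1.0, 1.4]
width: -0.001
t: 16.5
eef_pos: [0.5246, 0.2733, 0.1972]
tcp_rot: [-0.035, 0.999, 0.0, 0.001]
force: [0.3, 0.5, -0.3]
width: 0.003
[0.52458929 0.27332863 0.19723708] [-3.50188721e-02  9.99386460e-01  5.69595357e-05  6.16215899e-04] 0.002922545229785091 [ 0.28867946  0.50320165 -0.27084293]
```

View pics/sc9z.png

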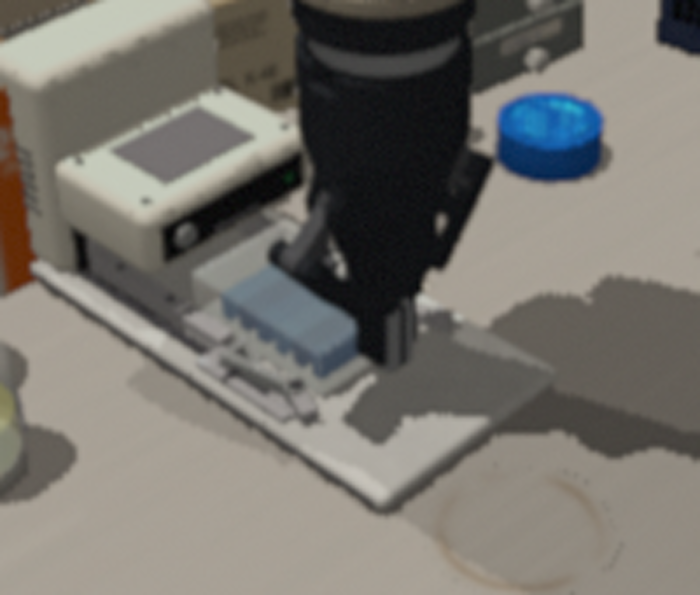

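```bash
python3 -m handwheel '[[[-0.3,0,0,0,0,0,1],[-0.28,0,0,0,0,0,1]]]'
python3 -m handwheel '[[[-0.2,0,0,0,0,0,1],[-0.1,0,0,0,0,0,1]]]'
python3 -m handwheel '[[[-0.1,0,0,0,0,0,1]]]'
python3 -m handwheel '[[[-0.1,0,0,0,0,0,1]]]'
python3 -m handwheel '[[[-0.1,0,0,0,0,0,1]]]'
```

```text
t: 16.75
eef_pos: [0.5382, 0.2744, 0.1971]
tcp_rot: [-0.035, 0.999, -0.0, -0.0]
force: [-1.9, -1.4, -0.0]
width: -0.001
t: 16.95
eef_pos: [0.5459, 0.2748, 0.1971]
tcp_rot: [-0.035, 0.999, -0.0, 0.0]
force: [-2.2, -1.3, 1.0]
width: 0.0
t: 17.05
eef_pos: [0.5481, 0.2751, 0.1971]
tcp_rot: [-0.035, 0.999, -0.0, -0.0]
force: [-1.3, -0.5, 0.4]
width: 0.001
t: 17.15
eef_pos: [0.5505, 0.2753, 0.1971]
tcp_rot: [-0.035, 0.999, -0.0, -0.0]
force: [-1.1, -1.2, 1.0]
width: -0.0
t: 17.25
eef_pos: [0.553, 0.2754, 0.1971]
tcp_rot: [-0.035, 0.999, -0.0, -0.0]
force: [-1.3, -1.2, 1.4]
width: 0.001
```

```bash
for i in 1; do
python3 -m handwheel '[[[-0.08,0,0,0,0,0,1]]]' | egrep 'eef|force'
python3 -m handwheel '[[[-0.08,0,0,0,0,0,1]]]' | egrep 'eef|force'
python3 -m handwheel '[[[-0.08,0,0,0,0,0,1]]]' | egrep 'eef|force'
python3 -m handwheel '[[[-0.08,0,0,0,0,0,1]]]' | egrep 'eef|force'
done
```

```text
eef_pos: [0.555, 0.2756, 0.1971]
force: [-3.0, -1.4, -0.6]
eef_pos: [0.557, 0.2757, 0.1971]
force: [-1.6, -1.0, 0.1]
eef_pos: [0.559, 0.2759, 0.1971]
force: [-0.6, -0.9, -0.2]
eef_pos: [0.561, 0.276, 0.1971]
force: [-1.0, -1.6, -1.3]
```

```bash
python3 -m handwheel '[[[-0.08,0,0,0,0,0,1]]]' | egrep 'eef|force'
python3 -m handwheel '[[[-0.08,0,0,0,0,0,1]]]' | egrep 'eef|force'
python3 -m handwheel '[[[-0.06,0,0,0,0,0,1]]]' | egrep 'eef|force'
python3 -m handwheel '[[[-0.06,0,0,0,0,0,1]]]' | egrep 'eef|force'
python3 - <<'E'
from h import *
c=cams.read_camera('scene');cv2.imwrite(f'pics/scene10.png',c['frame'])
a=cv2.imread('pics/scene10.png')[170:340,220:420];cv2.imwrite('pics/sc10z.png',cv2.resize(a,None,fx=3.5,fy=3.5,interpolation=cv2.INTER_CUBIC))
E
```

```text
eef_pos: [0.563, 0.2761, 0.1971]
force: [-0.6, -0.8, 0.5]
eef_pos: [0.565, 0.2763, 0.1972]
force: [-1.7, -1.1, 0.1]
eef_pos: [0.5665, 0.2764, 0.1971]
force: [-1.4, -1.0, 0.2]
eef_pos: [0.5677, 0.2765, 0.1971]
force: [-5.6, -0.4, 3.0]
```

View pics/sc10z.png

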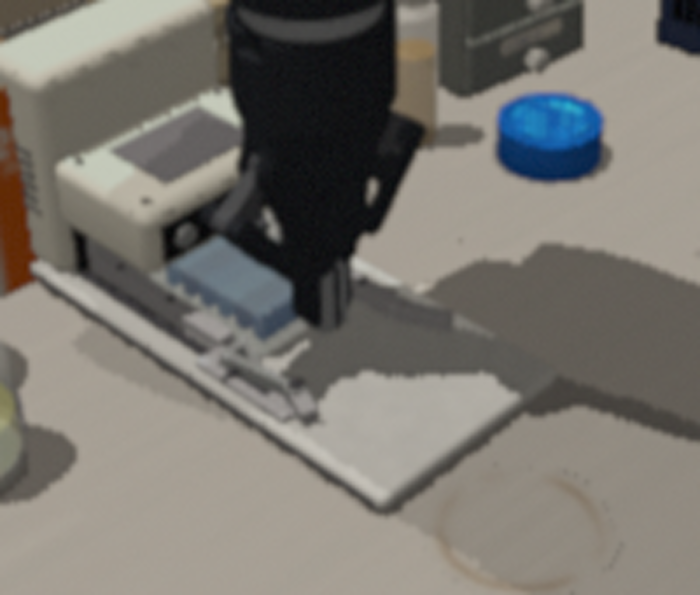

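```bash
python3 -m handwheel '[[[-0.06,0,0,0,0,0,1]]]' | egrep 'eef|force'
python3 -m handwheel '[[[-0.06,0,0,0,0,0,1]]]' | egrep 'eef|force'
python3 -m handwheel '[[[-0.06,0,0,0,0,0,1]]]' | egrep 'eef|force'
python3 -m handwheel '[[[-0.04,0,0,0,0,0,1]]]' | egrep 'eef|force'
```

```text
eef_pos: [0.5689, 0.2767, 0.1971]
force: [-5.6, -0.3, 3.8]
eef_pos: [0.5703, 0.2768, 0.1971]
force: [-6.7, -1.1, 4.2]
eef_pos: [0.5717, 0.277, 0.1971]
force: [-7.5, 0.0, 3.9]
eef_pos: [0.5727, 0.277, 0.1971]
force: [-7.1, -0.8, 4.5]
```

```bash
python3 -m handwheel '[[[-0.04,0,0,0,0,0,1]]]' | egrep 'eef|force'
python3 -m handwheel '[[[-0.04,0,0,0,0,0,1]]]' | egrep 'eef|force'
python3 -m handwheel '[[[-0.04,0,0,0,0,0,1]]]' | egrep 'eef|force'
python3 -m handwheel '[[[-0.04,0,0,0,0,0,1]]]' | egrep 'eef|force'
```

```text
eef_pos: [0.5736, 0.2771, 0.1971]
force: [-7.0, -1.3, 3.6]
eef_pos: [0.5746, 0.2772, 0.1971]
force: [-7.8, -1.1, 4.3]
eef_pos: [0.5756, 0.2773, 0.1971]
force: [-8.3, -0.5, 4.9]
eef_pos: [0.5765, 0.2774, 0.1971]
force: [-8.6, -0.2, 5.0]
```

```bash
python3 -m handwheel '[[[-0.04,0,0,0,0,0,1]]]' | egrep 'eef|force'
python3 -m handwheel '[[[-0.03,0,0,0,0,0,1]]]' | egrep 'eef|force'
python3 -m handwheel '[[[-0.03,0,0,0,0,0,1]]]' | egrep 'eef|force'
```

```text
eef_pos: [0.5775, 0.2775, 0.1971]
force: [-8.9, -0.6, 5.4]
eef_pos: [0.5782, 0.2775, 0.1971]
force: [-9.7, -0.5, 4.5]
eef_pos: [0.5789, 0.2776, 0.1971]
force: [-10.2, -0.9, 5.4]
```

```bash
python3 -m handwheel '[[[-0.03,0,0,0,0,0,1]]]' | egrep 'eef|force'
python3 -m handwheel '[[[-0.03,0,0,0,0,0,1]]]' | egrep 'eef|force'
python3 - <<'E'
from h import *
import pickle
for n in ['scene','wrist','top']:
    c=cams.read_camera(n);cv2.imwrite(f'pics/{n}11.png',c['frame'])
    r=nets.search_frame(c,'catch');print([(np.round(q['location'],3).tolist(),round(q['confidence'],2)) for q in r[:2]])
a=cv2.imread('pics/scene11.png')[220:310,250:360];cv2.imwrite('pics/sc11z.png',cv2.resize(a,None,fx=6,fy=6,interpolation=cv2.INTER_CUBIC))
E
```

```text
eef_pos: [0.5796, 0.2777, 0.1971]
force: [-8.7, -0.5, 4.2]
eef_pos: [0.5804, 0.2778, 0.1971]
force: [-9.2, 0.1, 5.1]
[([0.564, 0.322, 0.021], 0.53)]
[([0.571, 0.316, 0.028], 0.78)]
[([0.679, 0.106, 0.099], 0.55)]
```

View pics/sc11z.png

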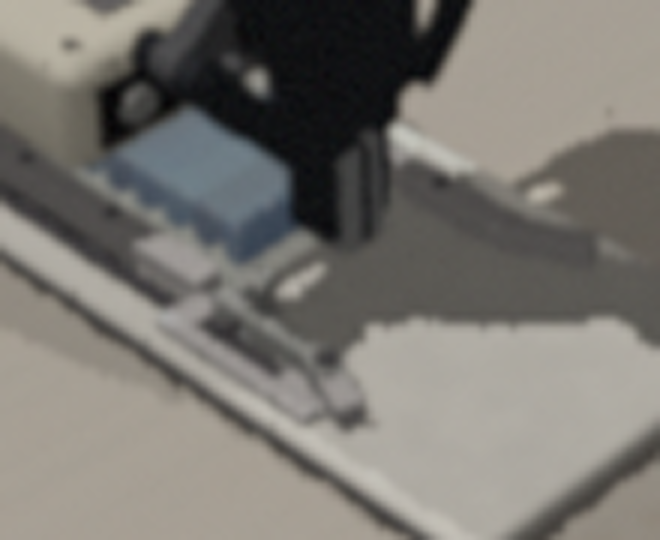

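```bash
python3 - <<'E'
from h import *
a=cv2.imread('pics/wrist11.png')[200:480,150:500];cv2.imwrite('pics/w11z.png',cv2.resize(a,None,fx=2.1,fy=2.1,interpolation=cv2.INTER_CUBIC))
E
```

```text
(no output)
```

View pics/w11z.png

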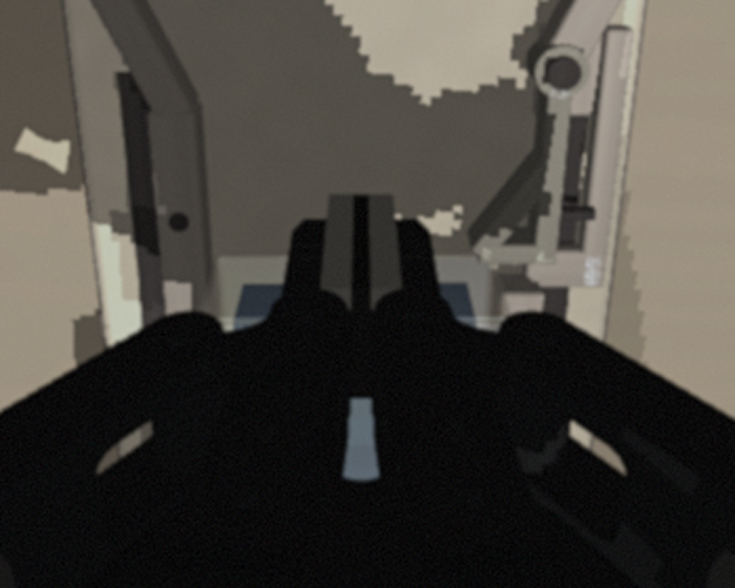

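```bash
python3 -m handwheel '[[[-0.03,0,0,0,0,0,1]]]' | egrep 'eef|force'
python3 -m handwheel '[[[-0.03,0,0,0,0,0,1]]]' | egrep 'eef|force'
python3 - <<'E'
from h import *
c=cams.read_camera('wrist');cv2.imwrite('pics/wrist12.png',c['frame'])
a=c['frame'][200:360,330:480];cv2.imwrite('pics/w12z.png',cv2.resize(a,None,fx=3.7,fy=3.7,interpolation=cv2.INTER_CUBIC))
E
```

```text
eef_pos: [0.5808, 0.2779, 0.1971]
force: [-13.4, -1.3, 7.4]
eef_pos: [0.5812, 0.2779, 0.1971]
force: [-16.8, -1.2, 11.8]
```

View pics/w12z.png

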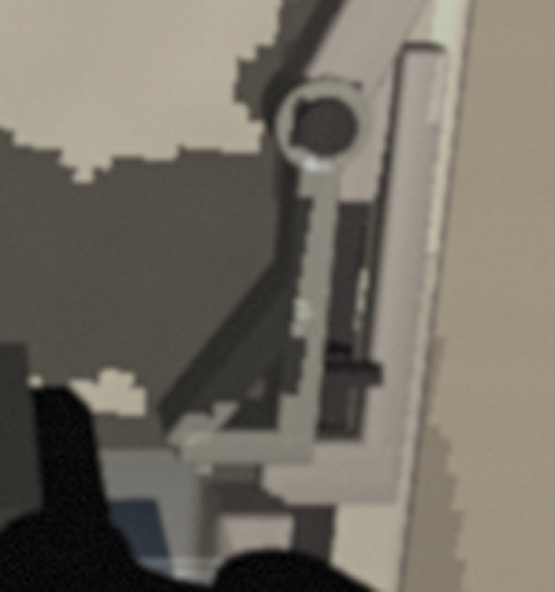

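End stop felt (rise to 17 N) and the nose is in front of the case's rear face. Backing off slowly.

```bash
python3 -m handwheel '[[[0.06,0,0,0,0,0,1],[0.1,0,0,0,0,0,1],[0.3,0,0,0,0,0,1],[0.8,0,0,0,0,0,1],[1,0,0,0,0,0,1]]]'
python3 -m handwheel '[[[1,0,-0.5,0,0,0,1],[0.6,0,-1,0,0,0,1],[0,0,-1,0,0,0,1],[0,0,-1,0,0,0,1],[0,0,0,0,0,0,1]]]'
python3 - <<'E'
from h import *
for n in ['scene','wrist','top']:
    c=cams.read_camera(n);cv2.imwrite(f'pics/{n}13.png',c['frame'])
a=cv2.imread('pics/wrist13.png')[200:480,150:500];cv2.imwrite('pics/w13z.png',cv2.resize(a,None,fx=2.1,fy=2.1,interpolation=cv2.INTER_CUBIC))
a=cv2.imread('pics/scene13.png')[190:330,220:390];cv2.imwrite('pics/sc13z.png',cv2.resize(a,None,fx=4,fy=4,interpolation=cv2.INTER_CUBIC))
E
```

```text
t: 20.45
eef_pos: [0.5264, 0.2734, 0.1973]
tcp_rot: [-0.035, 0.999, 0.0, 0.001]
force: [-1.0, 0.8, -0.5]
width: 0.0
t: 20.95
eef_pos: [0.4876, 0.2711, 0.2889]
tcp_rot: [-0.035, 0.999, 0.001, 0.004]
force: [0.2, 0.0, 0.7]
width: 0.001
```

View pics/wrist13.png

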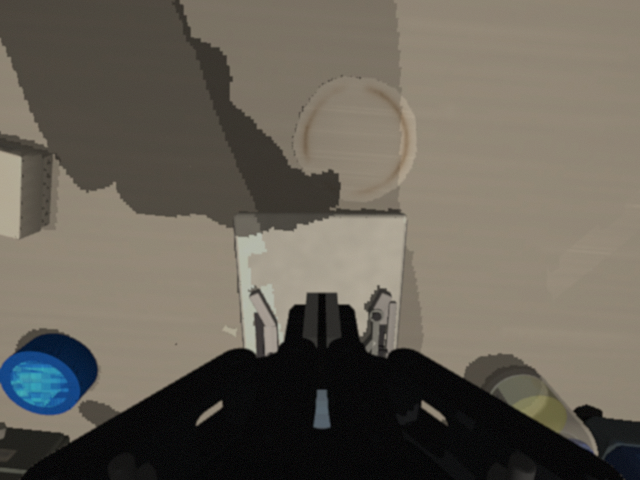

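View pics/sc13z.png

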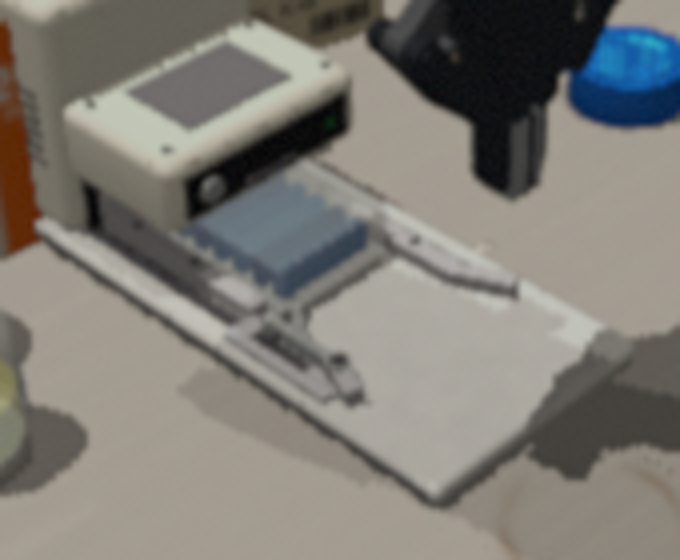

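View pics/top13.png

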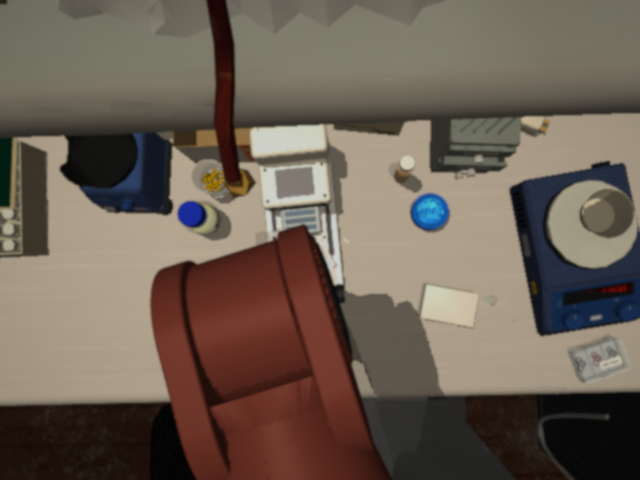

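```bash
python3 -m handwheel '[[[0,-1,-0.5,0,0,0,1],[0,-1,-0.5,0,0,0,1],[0,-1,0,0,0,0,1],[0,-1,0,0,0,0,1],[0,-1,0,0,0,0,1]]]'
python3 -m handwheel '[[[0,-1,0,0,0,0,0.5],[0,-1,0,0,0,0,0.5],[0,-1,0,0,0,0,0.5],[0,0,0,0,0,0,0.5],[0,0,0,0,0,0,0.5]]]'
python3 - <<'E'
from h import *
for n in ['scene','top']:
    c=cams.read_camera(n);cv2.imwrite(f'pics/{n}14.png',c['frame'])
    for th in ['slide_case','catch','white_box','bottle_100','bead_cup','tape_blue','tall_vial']:
        r=nets.search_frame(c,th)
        print(n,th,[(np.round(q['location'],3).tolist(),round(q['confidence'],2)) for q in r[:1]])
a=cv2.imread('pics/scene14.png')[220:310,250:360];cv2.imwrite('pics/sc14z.png',cv2.resize(a,None,fx=6,fy=6,interpolation=cv2.INTER_CUBIC))
a=cv2.imread('pics/top14.png')[150:310,250:360];cv2.imwrite('pics/t14z.png',cv2.resize(a,None,fx=3.7,fy=3.7,interpolation=cv2.INTER_CUBIC))
print(robot.get_state()['eef_pos'])
E
```

```text
t: 21.6
eef_pos: [0.495, 0.1451, 0.3083]
tcp_rot: [-0.035, 0.999, -0.0, -0.001]
force: [0.4, -0.6, 0.2]
width: 0.001
t: 22.1
eef_pos: [0.5004, 0.071, 0.3086]
tcp_rot: [-0.035, 0.999, 0.0, -0.001]
force: [1.5, 0.0, 1.1]
width: 0.503
scene slide_case [([0.609, 0.286, 0.04], 0.97)]
scene catch [([0.565, 0.321, 0.02], 0.62)]
scene white_box [([0.448, 0.046, 0.031], 0.59)]
scene bottle_100 [([0.605, 0.455, 0.067], 0.72)]
scene bead_cup [([0.704, 0.438, 0.053], 0.74)]
scene tape_blue []
scene tall_vial [([0.677, 0.116, 0.065], 0.73)]
top slide_case [([0.61, 0.28, 0.036], 0.84)]
top catch [([0.573, 0.315, 0.025], 0.5)]
top white_box [([0.449, 0.067, 0.033], 0.58)]
top bottle_100 [([0.611, 0.442, 0.081], 0.75)]
top bead_cup [([0.688, 0.436, 0.025], 0.81)]
top tape_blue [([0.621, 0.057, 0.024], 0.89)]
top tall_vial [([0.676, 0.107, 0.097], 0.88)]
[0.50061734 0.07126443 0.30968665]
```

View pics/sc14z.png

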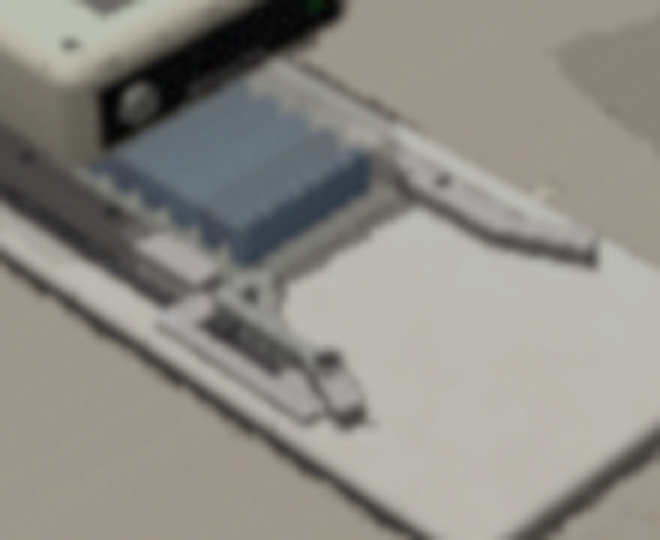

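View pics/t14z.png

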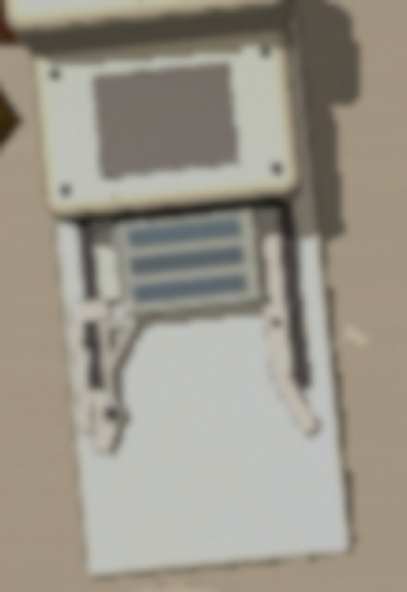

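```bash
python3 -c "
from workcell import robot
s=robot.get_state();print(s['t'],s['force']);print(robot.finish_job())"
```

```text
22.9 [-0.33145146  0.08823913 -0.43559471]
the job is handed in; nothing more can be done
None
```

The slide case is loaded in the scanner and held by the spring catch. I handed the job in at about 23 s.

- **Placing:** I gripped the case across its 64 mm, turned it lengthwise and set it down level on the loading plate in the mouth of the rails. It pressed on the plate with about 16 N before I let go.
- **Sliding in:** I pushed it from behind with the closed fingers. The spring plate was felt at TCP x ≈ 0.568 m and the force rose to about 10 N. It dropped at about 0.579 m, where I take the catch to have snapped, and rose sharply to about 17 N at the end stop, where I stopped.
- **Last checks:** After backing off, the scene and top pictures show the catch's nose behind the rear face of the case and the case still deep under the head. I saw no sign of contact with the scan head.
- **Other things on the table:** The networks found the bottle, bead cup, tape and vial where they were at the start.
- **Checks that disagreed:**
  - **White box:** the top camera put it about 3 cm away from its starting place. The arm was probably partly covering it. The scene camera, and a top picture taken just before, show it unmoved.
  - **Tape:** the last scene picture gave no result for it, but the top picture did.

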